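# Kit up the re-heeling tray

## Task

Get the yellow tray ready for the next re-heeling job: put the two matching brown heel blocks in the two square dishes, one in each and either way round, the round tin upright in the round dish, and the cork sanding block along the long dish, each standing flat on the floor of its dish. Leave the smaller odd heel and the square tin lying where they are, and keep the round tin upright all the way, as it is full of loose tacks.

Things in the scene. Friction and masses are not known exactly. Their poses are not given: they have to be found in the camera images.
- heel_a_mid (a point): One of the matching pair of brown stacked-leather heel blocks, loose on the bench, D-shaped from above, 50 mm wide (y), 60 mm long (x), 36 mm high: flat breast edge at -x, rounded back at +x, straight parallel sides facing +y and -y from x = -30 to +5 mm (grip across them). The point is its centre, 18 mm above its underside, z up. Gripped in its upper half the fingertips clear the dish's rim. About 90 g.
- heel_b_mid (a point): The other heel block of the pair, identical to the first: 50 mm wide (y), 60 mm long (x), 36 mm high: flat breast edge at -x, rounded back at +x, straight parallel sides facing +y and -y from x = -30 to +5 mm (grip across them). The point is its centre, 18 mm above its underside, z up. Gripped in its upper half the fingertips clear the dish's rim. About 90 g.
- heel_small_mid (a point): Look-alike, to be left: an odd, smaller brown heel block, loose, D-shaped, 36 mm wide (y), 44 mm long (x), 36 mm high: flat breast edge at -x, rounded back at +x, straight parallel sides facing +y and -y from x = -22 to +4 mm. The point is its centre, 18 mm above its underside.
- round_tin_mid (a point): Round steel tin of tacks with its lid on, loose, upright, 52 mm in diameter, 40 mm high, about 140 g. The point is its centre, 20 mm above its underside, z up. Gripped in its upper half the fingertips clear the dish's rim.
- square_tin_mid (a point): Look-alike, to be left: a square steel tin, loose, 52 x 52 mm, 40 mm high. The point is its centre, 20 mm above its underside.
- sanding_block_mid (a point): Cork sanding block, loose, 72 mm long (x), 34 mm wide (y, grip across it), 36 mm high, about 70 g. The point is its centre, 18 mm above its underside, z up. Gripped in its upper half the fingertips clear the dish's rim.
- square_dish_1: Shallow grey square dish for one heel, fixed, 86 mm square outside, 82 mm inside, sides along its x and y. In the one yellow tray (236 mm square, rim 10 mm high); the four dishes stand 2 by 2, 108 mm between centres, their places swap. Origin: centre of its underside, 4 mm above the bench, z up; inner floor 6 mm, rim 10 mm above the bench.
- square_dish_2: The second grey square dish, same as the first, for the other heel, fixed, 86 mm square outside, 82 mm inside, sides along its x and y. In the one yellow tray (236 mm square, rim 10 mm high); the four dishes stand 2 by 2, 108 mm between centres, their places swap. Origin: centre of its underside, 4 mm above the bench, z up; inner floor 6 mm, rim 10 mm above the bench.
- round_dish: Shallow grey round dish for the round tin, fixed, 82 mm outside diameter, 78 mm inside. In the one yellow tray (236 mm square, rim 10 mm high); the four dishes stand 2 by 2, 108 mm between centres, their places swap. Origin: centre of its underside, 4 mm above the bench, z up; inner floor 6 mm, rim 10 mm above the bench.
- long_dish: Shallow grey oblong dish for the sanding block, fixed, outside 98 mm (its x) by 60 mm (its y), inside 94 by 56 mm. In the one yellow tray (236 mm square, rim 10 mm high); the four dishes stand 2 by 2, 108 mm between centres, their places swap. Origin: centre of its underside, 4 mm above the bench, z up; inner floor 6 mm, rim 10 mm above the bench.
Not all that is in view belongs to the job. Leave any pink or turquoise look-alike of the part that bears sanding_block_mid alone.

How it is judged:
By the outcome, as a careful person would: the job done as asked, in the order asked, and still so for the second after the job is handed in, with the robot touching nothing.
It also fails if it takes over 104 s, if anything falls off the work surface, if the arm or the gripper's body presses on something with over 40 N, if the wrist force passes 120 N, or if a joint passes its speed limit or range.

## Robot

A 6-joint arm with a two-finger parallel gripper is mounted at the origin on the work surface. World frame = base frame: x ahead of the robot, y to its left, z up, the work surface at z = 0. Lengths are in m, angles in rad, forces in N, time in s.
With the tool pointing down it reaches from about 0.375 to 0.9 m from the base axis. Payload 3.1 kg.
Tool frame: the origin (TCP) lies between the finger pads; the fingertips stand 8 mm ahead of it and the grasp point (between the pads) lies 11 mm behind it (bot.nose_length is the distance from the TCP to the fingertips, in m); z points along the fingers, y is the direction in which the jaws open and shut (so a half turn about z gives the same grasp; the last joint's range is limited). The gripper opens to 85 mm and grips with 20 to 120 N. Pads are 22 mm wide; open, the fingers measure 114 mm over their backs; the gripper's body (76 mm by 85 mm) begins 54 mm behind the grasp point. The pads swing forward as they close: fully open they stand 13 mm farther back than shut.
Start: joints at [-1.381, 0.527, 1.433, -0, 1.181, -0.178], TCP at [0.225, -0.583, 0.239] pointing down, gripper open.
Joint ranges: [-3.08, 3.08], [-0.75, 2.2], [0.22, 2.44], [-1.43, 4.57], [0, 2.65], [-2.85, 2.85]. Speed limits (rad/s): [2.79, 2.79, 3.14, 3.14, 3.14, 3.14].

## Interface

Orientations are given as a 3x3 rotation matrix whose columns are the frame's x, y, z axes.
In Python, from cell import bot, vision, workorder, finder gives the robot as it stands.
- The arm moves only by the shell command python3 -m crank 'ROWS' [FORCE]. ROWS is JSON, a list of rows, each a list of 7 numbers: the shift along the tool's x, y, z in mm, then the turn, a rotation vector about the tool's x, y, z in rad, then the opening in per cent of the stroke, from 0 (shut) to 100 (fully open). A call has exactly 10 rows; each row is the pose to reach, as a shift and turn from the pose commanded when the call began, along the tool's axes at that moment; what a row does not reach only later rows make up. A row lasts 1/12 s, in which the tool goes at most 41.7 mm and 7.16 degrees, less where a joint would pass 70% of its speed; a pose out of reach is approached as far as the arm can. A call with a gripper value outside its range is refused whole. The fingers move at their own pace and stop on an object; FORCE is the grip in N (left out, the last holds). Time passes only in rows, so rows that repeat a pose let the fingers close, or fill a call up. It gives the time, the measured TCP pose, the force and the opening at its end, in the units of the state.
- bot.get_state(): the state, without advancing time (a new reading comes with each control period).
- vision.grab_frame(name): name is "scene" or "side" or "wrist"; returns (picture, depth): 480x640x3 uint8, red, green, blue; 480x640 float32, m along the optical axis (not along the pixel's ray), 0 where there is no reading.
- vision.camera_model(name): a dict with "mtx" (3x3 intrinsics, pixels), "world_from_camera" (4x4, takes a point from camera to world coordinates). Camera axes: x right, y down, z forward; pixel columns grow to the right and rows downward; lengths in m; the calibration is good to about 2 mm. A picture is of the moment at which its call begins: read the wrist's pose just before it. camera_model takes no time and is no camera call; for the wrist camera it gives the pose at the moment of the call.
- workorder.hand_in(): hands the job in, once; it reports no verdict.
Trained networks look in the newest picture that a camera, given by its name, has taken for a name from the list of things; names that differ only in an ending like _2 or _b are one class to them, and where a whole thing is asked for, a point or a joint stands for the part that bears it (a point fixed in the world has none). Each returns a list of dicts, best first, with "score" (0 to 1); they miss things now and then, are a little off and sometimes report something else, mostly with a low value. They report only what shows in the picture. A call takes as long as a camera call. They do not tell look-alikes from the thing itself.
- finder.silhouettes(camera, query): "region" (480x640 bool, what is visible of it) and "location" ([column, row] in pixels, amid what is visible of it).
- finder.pinpoint(camera, query): "location" ([column, row] in pixels: a listed point, or the origin of a listed thing).
The state is a dict: "time_s": time; "q": joint angles; "dq": joint speeds; "joint_torque": joint torques, N m; "position": TCP position; "orientation": TCP orientation; "force": force on the tool from outside, world axes, zero at the start; "ft_torque": the same for the moment, N m; "width": opening from 0.0 (shut) to 1.0 (fully open).
Only numpy, scipy, OpenCV 4.12 (cv2) and the standard library are available. Lean on these libraries where they do the work, as an engineer would, in place of code of your own. Each camera call takes 0.05 s, during which the arm holds its last target. There are 200 camera calls.

## Working session

There is one attempt and no reset: what is moved stays moved. The work goes in short steps, Python scripts to look and compute and a shell command to move; the robot and the scene stay as the last step left them, time stands still between calls to the robot, and variables do not carry over. Pictures are saved under pics/ and viewed, about 12 in all and at most 16, crops included, and the job is handed in when it is done.

```bash
ls; mkdir -p pics
python3 - <<'E'
from cell import bot,vision
import cv2,numpy as np
for n in ["scene","side"]:
    p,d=vision.grab_frame(n); cv2.imwrite(f"pics/{n}0.png",p[:,:,::-1]); np.save(f"{n}d.npy",d); print(n,vision.camera_model(n))
print(bot.get_state())
E
```

```text
pics
scene {'mtx': array([[512.34224557,   0.        , 313.71651338],
       [  0.        , 512.34224557, 242.9501059 ],
       [  0.        ,   0.        ,   1.        ]]), 'world_from_camera': array([[ 0.39111183,  0.79472846, -0.46415321,  0.97311313],
       [ 0.92031668, -0.3338951 ,  0.2037922 , -0.2545578 ],
       [ 0.00698098, -0.50687349, -0.86199219,  1.03770381],
       [ 0.        ,  0.        ,  0.        ,  1.        ]])}
side {'mtx': array([[443.65788342,   0.        , 320.34995989],
       [  0.        , 443.65788342, 232.61519365],
       [  0.        ,   0.        ,   1.        ]]), 'world_from_camera': array([[-0.96818608, -0.13765603,  0.2089654 ,  0.28833823],
       [-0.25019742,  0.54628955, -0.79935535,  0.68844386],
       [-0.00411953, -0.82620733, -0.56335112,  0.56249077],
       [ 0.        ,  0.        ,  0.        ,  1.        ]])}
{'time_s': 0.1, 'q': array([-1.38150476e+00,  5.28384855e-01,  1.43378892e+00,  7.36116183e-10,
        1.18141550e+00, -1.78513251e-01]), 'dq': array([-0.00015738, -0.00145044, -0.00291299,  0.00063439, -0.00132754,
       -0.00013339]), 'joint_torque': array([-1.32823002e-04, -4.43301988e+01, -1.78585875e+01, -3.70872121e-04,
        3.92617643e-03,  1.22543759e-05]), 'position': array([ 0.22462737, -0.58255306,  0.23841962]), 'orientation': array([[ 9.33118976e-01,  3.59567567e-01, -3.75690459e-04],
       [ 3.59567589e-01, -9.33116983e-01,  1.96096018e-03],
       [ 3.54534533e-04, -1.96489527e-03, -9.99998007e-01]]), 'force': array([ 0.0052815 , -0.38353521,  1.01834195]), 'ft_torque': array([-0.01471021,  0.01309401, -0.00333392]), 'width': 0.9992657260691906}
```

View pics/scene0.png

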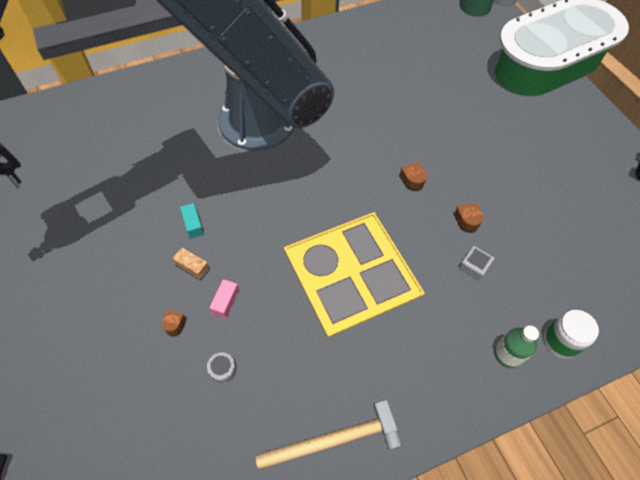

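View pics/side0.png

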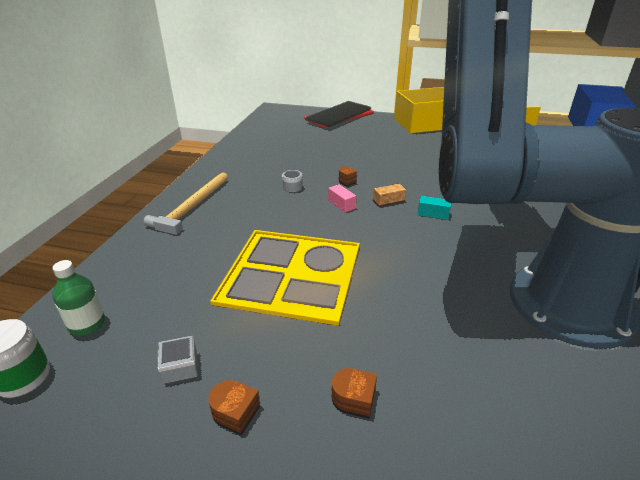

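Scene view, what could be confused: brown heels at (414,176), (470,217) and (173,322), the last one looking smaller. Round tin (221,366) vs square tin (478,262). Cork block (190,263) vs pink (224,298) and turquoise (192,220). The tray is central, with the round dish at (321,260), long dish at (363,243) and square dishes at (342,300) and (385,282). I'll measure them all now.

```bash
cat > h.py <<'E'
from cell import bot,vision,finder
import cv2,numpy as np
def cloud(n):
    st=bot.get_state(); M=vision.camera_model(n); p,d=vision.grab_frame(n)
    v,u=np.mgrid[:480,:640]; K=M["mtx"]; T=M["world_from_camera"]
    P=np.stack([(u-K[0,2])/K[0,0]*d,(v-K[1,2])/K[1,1]*d,d],-1)@T[:3,:3].T+T[:3,3]
    P[d==0]=np.nan
    return p,P
def rect(xy):
    (c,(w,h),a)=cv2.minAreaRect((xy*1000).astype(np.float32))
    if w<h: w,h,a=h,w,a+90
    a=(a+90)%180-90   # long-axis direction, world deg
    return np.round(c,1),round(w,1),round(h,1),round(a,1)
def objs(n,names):
    p,P=cloud(n)
    for q in names:
        for r in finder.silhouettes(n,q):
            if r["score"]<.3: continue
            Q=P[r["region"]]; Q=Q[~np.isnan(Q[:,0])]
            if len(Q)<20: continue
            zt=np.percentile(Q[:,2],90); T=Q[abs(Q[:,2]-zt)<.006] if 'dish' not in q else Q
            print(q,round(r["score"],2),np.round(r["location"]),"ztop",round(zt*1000,1),len(T),rect(T[:,:2]))
    return p,P
E
python3 - <<'E'
from h import *
for n in ["scene","side"]:
    print(n);objs(n,["heel_a_mid","heel_small_mid","round_tin_mid","sanding_block_mid","square_dish_1","round_dish","long_dish"])
E
```

```text
scene
heel_a_mid 0.57 [412. 175.] ztop 38.4 372 (array([344.4, 292. ]), 62.5, 52.0, -1.7)
heel_small_mid 0.96 [174. 321.] ztop 39.5 315 (array([ 490.7, -364.5]), 43.1, 38.0, -34.8)
round_tin_mid 0.87 [224. 368.] ztop 43.7 538 (array([ 622.6, -299.2]), 51.6, 51.2, -85.4)
sanding_block_mid 0.93 [191. 264.] ztop 39.4 439 (array([ 367.3, -289.8]), 73.2, 35.5, 37.1)
sanding_block_mid 0.81 [225. 297.] ztop 39.4 484 (array([ 477.9, -247.1]), 72.6, 35.4, -42.6)
sanding_block_mid 0.58 [191. 221.] ztop 39.7 372 (array([ 256. , -255.8]), 74.1, 33.7, -2.9)
square_dish_1 0.66 [385. 282.] ztop 10.3 1417 (array([566.6,  98.5]), 92.4, 91.8, 2.1)
square_dish_1 0.56 [341. 300.] ztop 10.4 1455 (array([571.1, -11.1]), 89.6, 88.2, 2.5)
long_dish 0.61 [360. 241.] ztop 10.7 976 (array([461.3,  93.8]), 101.0, 62.6, 2.1)
side
heel_a_mid 0.88 [353. 390.] ztop 37.6 1248 (array([345.2, 294.7]), 59.2, 52.1, -0.8)
heel_small_mid 0.72 [347. 176.] ztop 36.9 122 (array([ 489.3, -361.4]), 44.6, 40.6, -33.4)
round_tin_mid 0.92 [294. 181.] ztop 41.3 135 (array([ 618.7, -288.4]), 46.5, 41.9, 16.2)
sanding_block_mid 0.91 [344. 194.] ztop 37.2 228 (array([ 477.9, -243.1]), 73.3, 34.4, -45.4)
sanding_block_mid 0.67 [389. 198.] ztop 37.0 236 (array([ 366.8, -284.2]), 70.2, 36.9, 35.5)
sanding_block_mid 0.63 [432. 212.] ztop 37.2 256 (array([ 256.4, -252.8]), 71.2, 40.3, -0.0)
sanding_block_mid 0.59 [176. 359.] ztop 41.9 995 (array([614.3, 306.3]), 54.7, 52.8, -60.7)
square_dish_1 0.73 [273. 255.] ztop 9.6 1104 (array([573. , -11.9]), 96.6, 86.8, -87.8)
square_dish_1 0.62 [254. 281.] ztop 9.4 1452 (array([571.6,  99.8]), 90.9, 90.5, 1.6)
round_dish 0.97 [325. 260.] ztop 9.6 858 (array([464.5, -14.8]), 90.4, 82.4, -74.5)
round_dish 0.4 [387. 196.] ztop 37.0 618 (array([ 378.9, -314.2]), 113.7, 76.1, -66.9)
long_dish 0.63 [312. 296.] ztop 9.8 1244 (array([461.7,  97. ]), 98.1, 63.0, 1.9)
```

Run:
```python
from h import *
for n,bx in [("scene",[(380,150,450,200),(450,195,495,238),(270,200,440,345)]),("side",[(325,360,385,420),(200,372,265,435),(200,220,370,330)])]:
    p,P=cloud(n); cv2.imwrite(f"pics/{n}1.png",cv2.resize(p[150:400,100:520,::-1],(800,476)))
    H=cv2.cvtColor(p,cv2.COLOR_RGB2HSV)
    for i,(a,b,c,d) in enumerate(bx):
        Q=P[b:d,a:c].reshape(-1,3); h=H[b:d,a:c].reshape(-1,3)
        if i<2: zt=np.nanpercentile(Q[Q[:,2]>.02][:,2],60); m=abs(Q[:,2]-zt)<.006
        else: m=(abs(h[:,0].astype(int)-26)<6)&(h[:,1]>180)&(abs(Q[:,2]-.007)<.008)
        print(n,i,rect(Q[m][:,:2]),m.sum())
```

```text
scene 0 (array([344.5, 291.6]), 62.7, 53.5, -2.2) 388
scene 1 (array([503. , 354.6]), 63.2, 51.9, -10.0) 440
scene 2 (array([0., 0.]), 0.0, 0.0, 0.0) 0
side 0 (array([345.4, 294.7]), 59.7, 52.3, -1.0) 1278
side 1 (array([504.1, 357.1]), 61.4, 51.9, -10.4) 1400
side 2 (array([520.8,  39.6]), 248.8, 243.2, -88.4) 5052
```

View pics/scene1.png

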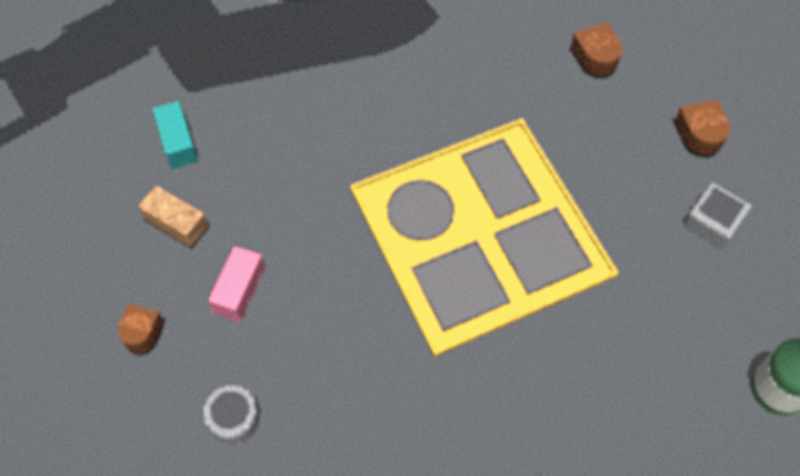

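The crop confirms it. The matching pair is the two larger brown heels on the right, at crop (598,48) and (704,125). The small odd heel is at (140,329), cork at (173,216), and the round tin at (231,411).

```bash
cat >> h.py <<'E'
from scipy.spatial.transform import Rotation as Rot
def Rd(yaw):
    c,s=np.cos(np.radians(yaw)),np.sin(np.radians(yaw)); return np.array([[c,s,0],[s,-c,0],[0,0,-1.]])
def plan(*wps):
    s=bot.get_state(); p,R=s["position"]*1000,s["orientation"]
    print("t",round(s["time_s"],2),"p",np.round(p,1),"yaw",round(np.degrees(np.arctan2(R[1,0],R[0,0])),2),"w",round(s["width"],3),"F",np.round(s["force"],1))
    for x,y,z,yaw in wps:
        T=Rd(yaw); print((x,y,z,yaw),np.round(R.T@(np.array([x,y,z])-p),1),np.round(Rot.from_matrix(R.T@T).as_rotvec(),3))
        p,R=np.array([x,y,z]),T
E
python3 -c "
from h import *
plan((460,-270,240,0),(500,100,200,0),(345,293,170,-1.3))"
```

```text
t 1.0 p [ 224.7 -583.2  239.3] yaw 21.07 w 0.998 F [ 0.5 -0.2 -0.3]
(460, -270, 240, 0) [ 332.1 -207.6   -0.7] [-0.     0.     0.368]
(500, 100, 200, 0) [  40. -370.   40.] [0. 0. 0.]
(345, 293, 170, -1.3) [-155. -193.   30.] [0.    0.    0.023]
```

```bash
python3 -m crank '[[332,-208,0,0,0,0.368,100],[332,-208,0,0,0,0.368,100],[332,-208,0,0,0,0.368,100],[332,-208,0,0,0,0.368,100],[332,-208,0,0,0,0.368,100],[332,-208,0,0,0,0.368,100],[332,-208,0,0,0,0.368,100],[332,-208,0,0,0,0.368,100],[332,-208,0,0,0,0.368,100],[332,-208,0,0,0,0.368,100]]' 40
python3 -m crank '[[40,-370,40,0,0,0,100],[40,-370,40,0,0,0,100],[40,-370,40,0,0,0,100],[40,-370,40,0,0,0,100],[40,-370,40,0,0,0,100],[40,-370,40,0,0,0,100],[40,-370,40,0,0,0,100],[40,-370,40,0,0,0,100],[40,-370,40,0,0,0,100],[40,-370,40,0,0,0,100]]'
python3 -c "
from h import *
plan((345,293,170,-1.3))"
```

```text
time_s: 1.83
position: [0.4618, -0.2654, 0.2395]
orientation: [[1.0, 0.003, 0.001], [0.003, -1.0, 0.002], [0.001, -0.002, -1.0]]
force: [-0.9, -0.2, -0.8]
width: 1.003
time_s: 2.67
position: [0.4994, 0.1068, 0.1989]
orientation: [[1.0, 0.007, -0.0], [0.007, -1.0, 0.003], [-0.0, -0.003, -1.0]]
force: [0.1, 0.0, -0.1]
width: 0.999
t 2.67 p [499.4 106.8 198.9] yaw 0.39 w 0.999 F [ 0.1  0.  -0.1]
(345, 293, 170, -1.3) [-153.1 -187.2   29.4] [-0.003  0.     0.03 ]
```

```bash
python3 -m crank '[[-30,-38,6,0,0,0.01,100],[-60,-75,12,0,0,0.02,100],[-90,-113,18,0,0,0.03,100],[-120,-150,24,0,0,0.03,100],[-153,-187,30,0,0,0.03,100],[-153,-187,30,0,0,0.03,100],[-153,-187,30,0,0,0.03,100],[-153,-187,30,0,0,0.03,100],[-153,-187,30,0,0,0.03,100],[-153,-187,30,0,0,0.03,100]]'
python3 - <<'E'
from h import *
p,P=objs("wrist",["heel_a_mid"]); cv2.imwrite("pics/w1.png",p[:,:,::-1])
plan((345,293,170,-1.3))
E
```

```text
time_s: 3.5
position: [0.3484, 0.2867, 0.1696]
orientation: [[0.999, -0.032, 0.002], [-0.032, -0.999, 0.0], [0.002, -0.0, -1.0]]
force: [0.0, -1.4, 0.1]
width: 0.999
heel_a_mid 0.78 [314. 232.] ztop 36.3 5292 (array([345.9, 293.8]), 60.6, 49.8, -0.8)
t 3.6 p [348.4 286.5 169.5] yaw -1.87 w 1.0 F [-0.   0.3  0.2]
(345, 293, 170, -1.3) [-3.6 -6.4 -0.5] [-0.    -0.001 -0.01 ]
```

View pics/w1.png

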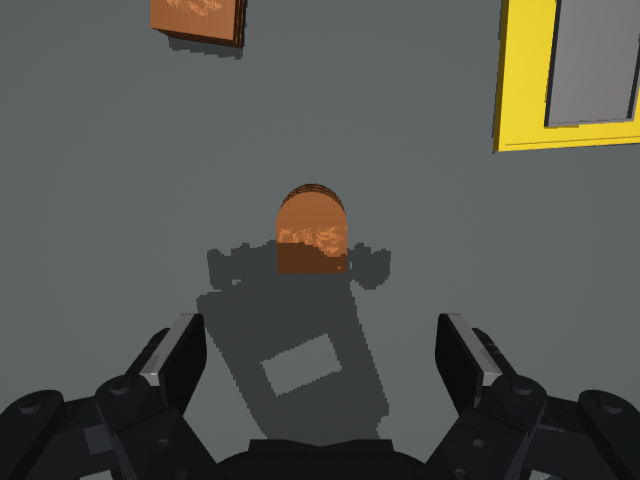

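Wrist view shows the heel between the jaws at (314,232), rounded end towards +x, path clear. I'll grip it 9 mm towards the breast.

```bash
python3 -c "
from h import *
plan((337,294,60,-.8))"
```

```text
t 3.6 p [348.4 286.5 169.5] yaw -1.87 w 1.0 F [-0.   0.3  0.2]
(337, 294, 60, -0.8) [-11.7  -7.1 109.5] [-0.    -0.001 -0.019]
```

```bash
python3 -m crank '[[-12,-7,30,0,0,-0.02,100],[-12,-7,60,0,0,-0.02,100],[-12,-7,85,0,0,-0.02,100],[-12,-7,100,0,0,-0.02,100],[-12,-7,109,0,0,-0.02,100],[-12,-7,109,0,0,-0.02,100],[-12,-7,109,0,0,-0.02,100],[-12,-7,109,0,0,-0.02,100],[-12,-7,109,0,0,-0.02,100],[-12,-7,109,0,0,-0.02,100]]'
python3 -c "
from h import *
plan((337,294,15,-.8))"
```

```text
time_s: 4.43
position: [0.3357, 0.295, 0.0613]
orientation: [[1.0, -0.01, 0.002], [-0.01, -1.0, 0.001], [0.002, -0.001, -1.0]]
force: [0.6, -0.3, -0.6]
width: 0.999
t 4.43 p [335.7 295.   61.3] yaw -0.59 w 0.999 F [ 0.6 -0.3 -0.6]
(337, 294, 15, -0.8) [ 1.2  1.  46.3] [-0.001 -0.002  0.004]
```

```bash
python3 -m crank '[[1,1,12,0,0,0,100],[1,1,25,0,0,0,100],[1,1,36,0,0,0,100],[1,1,46,0,0,0,100],[1,1,46,0,0,0,100],[1,1,46,0,0,0,40],[1,1,46,0,0,0,40],[1,1,46,0,0,0,40],[1,1,46,0,0,0,40],[1,1,46,0,0,0,40]]' 40
python3 -m crank '[[0,0,0,0,0,0,40],[0,0,0,0,0,0,40],[0,0,-8,0,0,0,40],[0,0,-20,0,0,0,40],[0,0,-40,0,0,0,40],[0,0,-65,0,0,0,40],[0,0,-85,0,0,0,40],[0,0,-95,0,0,0,40],[0,0,-95,0,0,0,40],[0,0,-95,0,0,0,40]]'
python3 -c "
from h import *
plan((559.8,98,90,2))"
```

```text
time_s: 5.27
position: [0.3364, 0.2939, 0.015]
orientation: [[1.0, -0.01, 0.001], [-0.01, -1.0, 0.001], [0.001, -0.001, -1.0]]
force: [-1.2, -0.3, 5.4]
width: 0.576
time_s: 6.1
position: [0.3362, 0.2937, 0.11]
orientation: [[1.0, -0.01, 0.001], [-0.01, -1.0, 0.001], [0.001, -0.001, -1.0]]
force: [-1.1, -0.1, -1.4]
width: 0.581
t 6.1 p [336.2 293.7 110. ] yaw -0.58 w 0.581 F [-1.1 -0.1 -1.4]
(559.8, 98, 90, 2) [225.5 193.5  20.2] [-0.001 -0.001 -0.045]
```

```bash
python3 -m crank '[[15,13,0,0,0,0,40],[45,39,0,0,0,0,40],[75,64,0,0,0,-0.02,40],[105,90,0,0,0,-0.04,40],[135,116,0,0,0,-0.04,40],[165,142,0,0,0,-0.04,40],[195,168,10,0,0,-0.04,40],[215,185,15,0,0,-0.04,40],[225,194,20,0,0,-0.04,40],[225,194,20,0,0,-0.04,40]]'
python3 -c "
from h import *
plan((559.5,98,21.5,2))"
```

```text
time_s: 6.93
position: [0.5604, 0.0952, 0.0872]
orientation: [[1.0, 0.026, -0.001], [0.026, -1.0, -0.0], [-0.001, 0.0, -1.0]]
force: [0.6, 0.6, -0.8]
width: 0.58
t 6.93 p [560.4  95.2  87.2] yaw 1.51 w 0.58 F [ 0.6  0.6 -0.8]
(559.5, 98, 21.5, 2) [-0.8 -2.8 65.7] [ 0.     0.001 -0.009]
```

```bash
python3 -m crank '[[0,0,12,0,0,0,40],[0,0,26,0,0,0,40],[0,0,40,0,0,0,40],[0,0,52,0,0,0,40],[0,0,58,0,0,0,40],[0,0,62,0,0,0,40],[0,0,65,0,0,0,40],[0,0,66,0,0,0,40],[0,0,66,0,0,0,40],[0,0,66,0,0,0,40]]'
python3 -c "
from h import *
plan((559.5,98,21.5,2))"
```

```text
time_s: 7.77
position: [0.5594, 0.0974, 0.0238]
orientation: [[1.0, 0.03, 0.001], [0.03, -1.0, -0.0], [0.001, 0.0, -1.0]]
force: [0.4, 0.8, 0.1]
width: 0.575
t 7.77 p [559.4  97.4  23.8] yaw 1.71 w 0.575 F [0.4 0.8 0.1]
(559.5, 98, 21.5, 2) [ 0.1 -0.6  2.3] [ 0.    -0.001 -0.005]
```

```bash
python3 -m crank '[[0,0,1,0,0,0,40],[0,0,2.5,0,0,0,40],[0,0,2.5,0,0,0,40],[0,0,2.5,0,0,0,75],[0,0,2.5,0,0,0,75],[0,0,2.5,0,0,0,75],[0,0,2.5,0,0,0,75],[0,0,-10,0,0,0,75],[0,0,-35,0,0,0,75],[0,0,-60,0,0,0,100]]'
python3 -c "
from h import *
plan((497,349,150,-10))"
```

```text
time_s: 8.6
position: [0.5582, 0.0974, 0.0838]
orientation: [[1.0, 0.03, -0.003], [0.03, -1.0, 0.0], [-0.003, -0.0, -1.0]]
force: [1.0, -0.6, 0.5]
width: 0.874
t 8.6 p [558.2  97.4  83.8] yaw 1.7 w 0.874 F [ 1.  -0.6  0.5]
(497, 349, 150, -10) [ -53.9 -253.4  -66. ] [0.    0.003 0.204]
```

```bash
python3 -m crank '[[-5,-20,-30,0,0,0,100],[-11,-55,-66,0,0,0.05,100],[-20,-95,-66,0,0,0.1,100],[-28,-135,-66,0,0,0.2,100],[-36,-175,-66,0,0,0.2,100],[-45,-215,-66,0,0,0.2,100],[-52,-243,-66,0,0,0.2,100],[-54,-253,-66,0,0,0.2,100],[-54,-253,-66,0,0,0.2,100],[-54,-253,-66,0,0,0.2,100]]'
python3 - <<'E'
from h import *
objs("wrist",["heel_a_mid"])
plan((497,349,60,-10))
E
```

```text
time_s: 9.43
position: [0.4974, 0.3484, 0.1497]
orientation: [[0.986, -0.168, 0.0], [-0.168, -0.986, -0.001], [0.0, 0.001, -1.0]]
force: [-0.1, 0.2, -0.4]
width: 0.998
t 9.53 p [498.  347.1 149.5] yaw -9.83 w 0.996 F [ 0.2 -0.4  0.1]
(497, 349, 60, -10) [-1.3 -1.8 89.5] [0.001 0.    0.003]
```

```bash
cat >> h.py <<'E'
def near(n,x,y,r=50,zmin=.025):
    p,P=cloud(n); m=(np.hypot(P[...,0]*1000-x,P[...,1]*1000-y)<r)&(P[...,2]>zmin)&(P[...,2]<.06)
    Q=P[m]; zt=np.percentile(Q[:,2],60); Q=Q[abs(Q[:,2]-zt)<.004]; print("ztop",round(zt*1000,1),len(Q),rect(Q[:,:2])); return p
E
python3 - <<'E'
from h import *
near("wrist",504,356)
plan((495,357,60,-10))
E
```

```text
ztop 35.7 6228 (array([504.2, 356.3]), 60.8, 50.1, -10.1)
t 9.58 p [498.2 346.9 149.4] yaw -9.87 w 0.999 F [-0.1 -1.3 -0.6]
(495, 357, 60, -10) [-4.9 -9.5 89.4] [0.001 0.    0.002]
```

```bash
python3 -m crank '[[-5,-10,20,0,0,0,100],[-5,-10,50,0,0,0,100],[-5,-10,75,0,0,0,100],[-5,-10,90,0,0,0,100],[-5,-10,100,0,0,0,100],[-5,-10,110,0,0,0,100],[-5,-10,118,0,0,0,100],[-5,-10,122,0,0,0,100],[-5,-10,122,0,0,0,100],[-5,-10,122,0,0,0,100]]'
python3 -c "
from h import *
plan((495.3,357.9,15,-10))"
```

```text
time_s: 10.42
position: [0.4948, 0.3594, 0.0278]
orientation: [[0.986, -0.17, 0.001], [-0.17, -0.986, 0.0], [0.001, -0.001, -1.0]]
force: [0.1, -0.0, -0.0]
width: 1.006
t 10.42 p [494.8 359.4  27.8] yaw -9.76 w 1.006 F [ 0.1 -0.  -0. ]
(495.3, 357.9, 15, -10) [ 0.7  1.4 12.8] [-0.001 -0.001  0.004]
```

Target for the second heel: dish 2 centre (572.5,-10.5), so TCP about (563,-10.8).

```bash
python3 -m crank '[[1,1,6,0,0,0,100],[1,1,13,0,0,0,100],[1,1,13,0,0,0,100],[1,1,13,0,0,0,40],[1,1,13,0,0,0,40],[1,1,13,0,0,0,40],[1,1,13,0,0,0,40],[1,1,13,0,0,0,40],[1,1,13,0,0,0,40],[1,1,13,0,0,0,40]]' 40
python3 -m crank '[[0,0,0,0,0,0,40],[0,0,-8,0,0,0,40],[0,0,-20,0,0,0,40],[0,0,-40,0,0,0,40],[0,0,-65,0,0,0,40],[0,0,-85,0,0,0,40],[0,0,-95,0,0,0,40],[0,0,-95,0,0,0,40],[0,0,-95,0,0,0,40],[0,0,-95,0,0,0,40]]'
python3 -c "
from h import *
plan((563,-10.8,90,2))"
```

```text
time_s: 11.25
position: [0.4954, 0.3584, 0.0146]
orientation: [[0.986, -0.169, 0.001], [-0.169, -0.986, 0.0], [0.001, -0.0, -1.0]]
force: [0.3, 0.7, 3.2]
width: 0.576
time_s: 12.08
position: [0.4942, 0.3577, 0.1084]
orientation: [[0.986, -0.169, -0.002], [-0.169, -0.986, -0.001], [-0.002, 0.001, -1.0]]
force: [-0.1, -0.0, -0.9]
width: 0.577
t 12.08 p [494.2 357.7 108.4] yaw -9.76 w 0.577 F [-0.1 -0.  -0.9]
(563, -10.8, 90, 2) [130.3 351.5  18.6] [ 0.001  0.002 -0.205]
```

```bash
python3 -m crank '[[6,15,0,0,0,0,40],[17,46,0,0,0,-0.05,40],[31,84,0,0,0,-0.1,40],[45,122,0,0,0,-0.15,40],[59,160,0,0,0,-0.2,40],[73,198,0,0,0,-0.205,40],[88,236,0,0,0,-0.205,40],[102,274,0,0,0,-0.205,40],[116,312,0,0,0,-0.205,40],[126,338,0,0,0,-0.205,40]]'
python3 -c "
from h import *
plan((563,-10.8,50,2))"
```

```text
time_s: 12.92
position: [0.5618, 0.0003, 0.1078]
orientation: [[0.999, 0.033, -0.002], [0.033, -0.999, -0.0], [-0.002, 0.0, -1.0]]
force: [1.0, -0.3, -0.5]
width: 0.579
t 12.92 p [5.618e+02 3.000e-01 1.078e+02] yaw 1.88 w 0.579 F [ 1.  -0.3 -0.5]
(563, -10.8, 50, 2) [ 1.  11.1 57.8] [ 0.     0.002 -0.002]
```

```bash
python3 -m crank '[[1,8,5,0,0,0,40],[1,12,20,0,0,0,40],[1,12,40,0,0,0,40],[1,12,58,0,0,0,40],[1,12,70,0,0,0,40],[1,12,78,0,0,0,40],[1,12,82,0,0,0,40],[1,12,84,0,0,0,40],[1,12,84,0,0,0,40],[1,12,84,0,0,0,40]]'
python3 -c "
from h import *
plan((563,-10.8,21.5,2))"
```

```text
time_s: 13.75
position: [0.564, -0.0081, 0.0259]
orientation: [[0.999, 0.035, 0.001], [0.035, -0.999, -0.0], [0.001, 0.0, -1.0]]
force: [0.5, -1.3, 0.3]
width: 0.577
t 13.75 p [564.   -8.1  25.9] yaw 2.01 w 0.577 F [ 0.5 -1.3  0.3]
(563, -10.8, 21.5, 2) [-1.1  2.7  4.4] [ 0.    -0.001  0.   ]
```

```bash
python3 -m crank '[[-1,2,2.5,0,0,0,40],[-1,2,5,0,0,0,40],[-1,2,5,0,0,0,40],[-1,2,5,0,0,0,75],[-1,2,5,0,0,0,75],[-1,2,5,0,0,0,75],[-1,2,5,0,0,0,75],[-1,2,-10,0,0,0,75],[-1,2,-35,0,0,0,75],[-1,2,-65,0,0,0,100]]'
python3 -c "
from h import *
plan((605,-294,150,2))"
```

```text
time_s: 14.58
position: [0.5611, -0.01, 0.0895]
orientation: [[0.999, 0.035, -0.004], [0.035, -0.999, 0.001], [-0.004, -0.001, -1.0]]
force: [0.7, -0.8, -0.9]
width: 0.872
t 14.58 p [561.1 -10.   89.5] yaw 1.99 w 0.872 F [ 0.7 -0.8 -0.9]
(605, -294, 150, 2) [ 33.8 285.3 -60.9] [-0.001  0.004 -0.   ]
```

```bash
python3 -m crank '[[3,25,-40,0,0,0,100],[7,60,-60,0,0,0,100],[12,100,-60,0,0,0,100],[17,140,-60,0,0,0,100],[22,180,-60,0,0,0,100],[26,220,-60,0,0,0,100],[31,260,-60,0,0,0,100],[34,285,-60,0,0,0,100],[34,285,-60,0,0,0,100],[34,285,-60,0,0,0,100]]'
python3 - <<'E'
from h import *
p=near("wrist",620,-293); cv2.imwrite("pics/w2.png",p[:,:,::-1])
plan((620,-293,60,2))
near("side",568,98); near("side",572,-11)
p=near("scene",568,98);cv2.imwrite("pics/scene2.png",p[:,:,::-1]); near("scene",572,-11)
E
```

```text
time_s: 15.42
position: [0.606, -0.2955, 0.1499]
orientation: [[0.999, 0.032, -0.0], [0.032, -0.999, 0.0], [-0.0, -0.0, -1.0]]
force: [-0.2, 0.6, -0.0]
width: 0.999
ztop 40.0 5248 (array([ 622.1, -298. ]), 52.6, 52.4, 40.6)
t 15.47 p [ 605.7 -293.7  149.8] yaw 1.93 w 1.0 F [-0.2  0.1  1. ]
(620, -293, 60, 2) [14.4 -0.1 89.8] [-0.001  0.001 -0.001]
ztop 42.5 569 (array([567.8,  98.7]), 60.1, 54.8, 0.5)
ztop 42.5 421 (array([571.6,  -9.5]), 60.4, 55.8, 2.2)
ztop 43.2 519 (array([568. ,  96.2]), 61.2, 51.4, 0.4)
ztop 43.3 556 (array([571.1, -11.6]), 61.4, 51.2, 1.8)
```

View pics/w2.png

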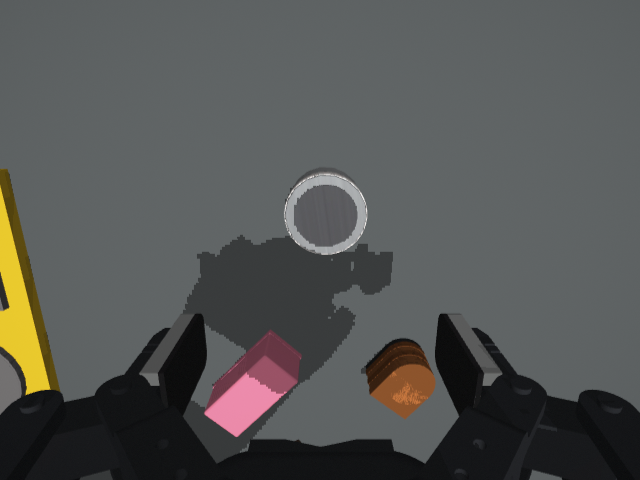

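View pics/scene2.png

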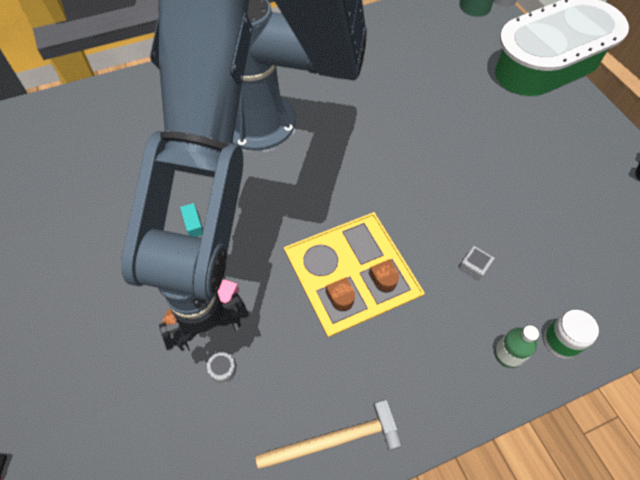

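Both heels are seated in their dishes (scene (341,292), (384,273), tops at about 42 mm). The tin shows clear at wrist (326,214).

```bash
python3 -m crank '[[16,5,10,0,0,0,100],[16,5,40,0,0,0,100],[16,5,65,0,0,0,100],[16,5,80,0,0,0,100],[16,5,92,0,0,0,100],[16,5,102,0,0,0,100],[16,5,110,0,0,0,100],[16,5,114,0,0,0,100],[16,5,114,0,0,0,100],[16,5,114,0,0,0,100]]'
python3 -c "
from h import *
plan((622.1,-298,19,2))"
```

```text
time_s: 16.5
position: [0.623, -0.2985, 0.0369]
orientation: [[0.999, 0.035, 0.001], [0.035, -0.999, -0.001], [0.001, 0.001, -1.0]]
force: [0.4, -1.0, 0.0]
width: 0.997
t 16.5 p [ 623.  -298.5   36.9] yaw 2.0 w 0.997 F [ 0.4 -1.   0. ]
(622.1, -298, 19, 2) [-0.9 -0.6 17.9] [ 0.001 -0.001 -0.   ]
```

```bash
python3 -m crank '[[-1,-0.5,7,0,0,0,100],[-1,-0.5,14,0,0,0,100],[-1,-0.5,18,0,0,0,100],[-1,-0.5,18,0,0,0,100],[-1,-0.5,18,0,0,0,45],[-1,-0.5,18,0,0,0,45],[-1,-0.5,18,0,0,0,45],[-1,-0.5,18,0,0,0,45],[-1,-0.5,18,0,0,0,45],[-1,-0.5,18,0,0,0,45]]' 40
python3 -m crank '[[0,0,0,0,0,0,45],[0,0,-4,0,0,0,45],[0,0,-12,0,0,0,45],[0,0,-24,0,0,0,45],[0,0,-38,0,0,0,45],[0,0,-52,0,0,0,45],[0,0,-64,0,0,0,45],[0,0,-72,0,0,0,45],[0,0,-75,0,0,0,45],[0,0,-75,0,0,0,45]]'
python3 -c "
from h import *
plan((464.5,-14,94,2))"
```

```text
time_s: 17.33
position: [0.622, -0.2982, 0.0188]
orientation: [[0.999, 0.035, 0.001], [0.035, -0.999, -0.001], [0.001, 0.001, -1.0]]
force: [0.1, -1.4, 1.5]
width: 0.597
time_s: 18.17
position: [0.6222, -0.2983, 0.0949]
orientation: [[0.999, 0.035, 0.002], [0.035, -0.999, -0.001], [0.002, 0.002, -1.0]]
force: [-0.6, -0.8, -0.7]
width: 0.596
t 18.17 p [ 622.2 -298.3   94.9] yaw 2.0 w 0.596 F [-0.6 -0.8 -0.7]
(464.5, -14, 94, 2) [-1.477e+02 -2.896e+02  2.000e-01] [ 0.002 -0.002 -0.   ]
```

```bash
python3 -m crank '[[-3,-5,0,0,0,0,45],[-8,-16,0,0,0,0,45],[-16,-31,0,0,0,0,45],[-25,-49,0,0,0,0,45],[-35,-69,0,0,0,0,45],[-45,-89,0,0,0,0,45],[-55,-109,0,0,0,0,45],[-65,-129,0,0,0,0,45],[-75,-148,0,0,0,0,45],[-85,-167,0,0,0,0,45]]'
python3 -m crank '[[-10,-19,0,0,0,0,45],[-20,-39,0,0,0,0,45],[-30,-58,0,0,0,0,45],[-39,-77,0,0,0,0,45],[-47,-93,0,0,0,0,45],[-54,-106,0,0,0,0,45],[-59,-115,0,0,0,0,45],[-62,-121,0,0,0,0,45],[-63,-123,0,0,0,0,45],[-63,-123,0,0,0,0,45]]'
python3 -c "
from h import *
plan((464.5,-14,25,2))"
```

```text
time_s: 19.0
position: [0.5292, -0.1324, 0.0925]
orientation: [[0.999, 0.035, -0.002], [0.035, -0.999, 0.001], [-0.002, -0.001, -1.0]]
force: [0.6, -0.3, -1.5]
width: 0.601
time_s: 19.83
position: [0.4638, -0.0131, 0.0933]
orientation: [[0.999, 0.035, 0.0], [0.035, -0.999, -0.0], [0.0, 0.0, -1.0]]
force: [-0.3, -0.7, -1.7]
width: 0.598
t 19.83 p [463.8 -13.1  93.3] yaw 2.02 w 0.598 F [-0.3 -0.7 -1.7]
(464.5, -14, 25, 2) [ 0.7  0.9 68.3] [ 0. -0.  0.]
```

```bash
python3 -m crank '[[1,1,5,0,0,0,45],[1,1,15,0,0,0,45],[1,1,27,0,0,0,45],[1,1,39,0,0,0,45],[1,1,50,0,0,0,45],[1,1,57,0,0,0,45],[1,1,62,0,0,0,45],[1,1,64,0,0,0,45],[1,1,65,0,0,0,45],[1,1,65,0,0,0,45]]'
python3 -c "
from h import *
plan((464.5,-14,25,2))"
```

```text
time_s: 20.67
position: [0.4649, -0.0143, 0.0283]
orientation: [[0.999, 0.035, 0.0], [0.035, -0.999, -0.0], [0.0, 0.0, -1.0]]
force: [-0.4, 0.3, -1.8]
width: 0.599
t 20.67 p [464.9 -14.3  28.3] yaw 1.98 w 0.599 F [-0.4  0.3 -1.8]
(464.5, -14, 25, 2) [-0.4 -0.4  3.3] [ 0. -0. -0.]
```

```bash
python3 -m crank '[[0,0,1,0,0,0,45],[0,0,2,0,0,0,45],[0,0,3,0,0,0,45],[0,0,3.5,0,0,0,45],[0,0,3.5,0,0,0,75],[0,0,3.5,0,0,0,75],[0,0,3.5,0,0,0,75],[0,0,3.5,0,0,0,75],[0,0,-8,0,0,0,75],[0,0,-30,0,0,0,75]]'
python3 -m crank '[[0,0,-25,0,0,0,100],[0,0,-50,0,0,0,100],[0,0,-70,0,0,0,100],[0,0,-90,0,0,0,100],[-10,25,-90,0,0,-0.1,100],[-20,65,-90,0,0,-0.2,100],[-30,105,-90,0,0,-0.3,100],[-40,145,-90,0,0,-0.4,100],[-50,185,-90,0,0,-0.5,100],[-60,200,-90,0,0,-0.59,100]]'
python3 -c "
from h import *
plan((357,-288,150,36))"
```

```text
time_s: 21.5
position: [0.4633, -0.0139, 0.0571]
orientation: [[0.999, 0.035, -0.005], [0.035, -0.999, 0.001], [-0.005, -0.001, -1.0]]
force: [0.5, -0.1, -0.0]
width: 0.75
time_s: 22.33
position: [0.4124, -0.2205, 0.1488]
orientation: [[0.809, 0.588, 0.003], [0.588, -0.809, -0.003], [0.001, 0.005, -1.0]]
force: [1.2, -0.5, 0.2]
width: 1.0
t 22.33 p [ 412.4 -220.5  148.8] yaw 35.99 w 1.0 F [ 1.2 -0.5  0.2]
(357, -288, 150, 36) [-84.5  22.1  -1.2] [ 0.005 -0.001 -0.   ]
```

```bash
python3 -m crank '[[-25,7,0,0,0,0,100],[-50,14,0,0,0,0,100],[-75,20,0,0,0,0,100],[-84,22,0,0,0,0,100],[-84,22,0,0,0,0,100],[-84,22,0,0,0,0,100],[-84,22,0,0,0,0,100],[-84,22,0,0,0,0,100],[-84,22,0,0,0,0,100],[-84,22,0,0,0,0,100]]'
python3 - <<'E'
from h import *
p=near("wrist",367,-287); cv2.imwrite("pics/w3.png",p[:,:,::-1])
plan((367,-288,35,36))
E
```

```text
time_s: 23.17
position: [0.3569, -0.2823, 0.1483]
orientation: [[0.81, 0.586, 0.0], [0.586, -0.81, 0.0], [0.0, -0.0, -1.0]]
force: [0.3, 0.0, -0.2]
width: 0.997
ztop 35.6 5537 (array([ 367.3, -288.7]), 71.9, 33.7, 35.5)
t 23.22 p [ 356.8 -282.5  148.3] yaw 35.88 w 1.005 F [-0.2 -0.9  0.2]
(367, -288, 35, 36) [  5.   10.4 113.3] [-0.    -0.    -0.002]
```

View pics/w3.png

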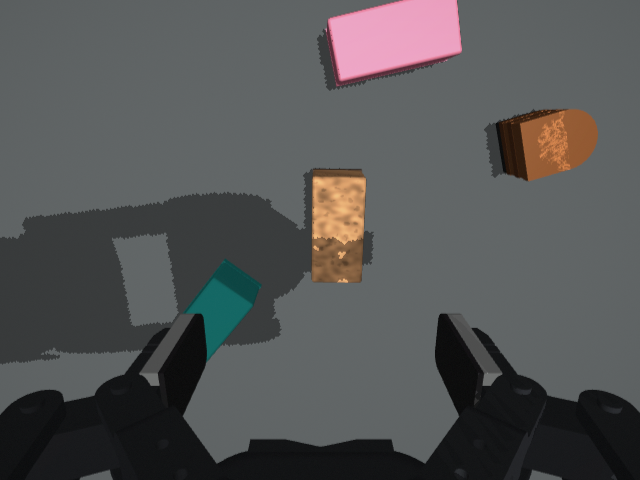

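The cork block is at wrist (338,227). The turquoise one at (222,308) stays outside the finger path, and I'll narrow the opening to 70% for extra margin.

```bash
python3 -m crank '[[5,11,10,0,0,0,70],[5,11,35,0,0,0,70],[5,11,60,0,0,0,70],[5,11,78,0,0,0,70],[5,11,92,0,0,0,70],[5,11,102,0,0,0,70],[5,11,108,0,0,0,70],[5,11,112,0,0,0,70],[5,11,112,0,0,0,70],[5,11,112,0,0,0,70]]'
python3 -c "
from h import *
plan((367.3,-288.7,15,35.5))"
```

```text
time_s: 24.05
position: [0.3671, -0.2893, 0.0367]
orientation: [[0.811, 0.585, 0.0], [0.585, -0.811, -0.001], [0.0, 0.001, -1.0]]
force: [0.7, 0.5, -0.1]
width: 0.699
t 24.05 p [ 367.1 -289.3   36.7] yaw 35.81 w 0.699 F [ 0.7  0.5 -0.1]
(367.3, -288.7, 15, 35.5) [ 0.5 -0.4 21.7] [ 0.001 -0.     0.005]
```

```bash
python3 -m crank '[[0,0,8,0,0,0,70],[0,0,16,0,0,0,70],[0,0,20.5,0,0,0,70],[0,0,20.5,0,0,0,70],[0,0,20.5,0,0,0,25],[0,0,20.5,0,0,0,25],[0,0,20.5,0,0,0,25],[0,0,20.5,0,0,0,25],[0,0,20.5,0,0,0,25],[0,0,20.5,0,0,0,25]]' 40
python3 -m crank '[[0,0,0,0,0,0,25],[0,0,-6,0,0,0,25],[0,0,-18,0,0,0,25],[0,0,-38,0,0,0,25],[0,0,-60,0,0,0,25],[0,0,-80,0,0,0,25],[0,0,-92,0,0,0,25],[0,0,-95,0,0,0,25],[0,0,-95,0,0,0,25],[0,0,-95,0,0,0,25]]'
python3 -c "
from h import *
plan((461,95,111,2))"
```

```text
time_s: 24.88
position: [0.3669, -0.2891, 0.016]
orientation: [[0.811, 0.585, 0.0], [0.585, -0.811, -0.0], [0.0, 0.0, -1.0]]
force: [1.0, -0.4, -0.2]
width: 0.391
time_s: 25.72
position: [0.3666, -0.2888, 0.1106]
orientation: [[0.811, 0.585, -0.0], [0.585, -0.811, 0.0], [-0.0, -0.0, -1.0]]
force: [0.4, 0.8, -1.5]
width: 0.394
t 25.72 p [ 366.6 -288.8  110.6] yaw 35.8 w 0.394 F [ 0.4  0.8 -1.5]
(461, 95, 111, 2) [ 3.010e+02 -2.561e+02 -2.000e-01] [-0.    0.    0.59]
```

```bash
python3 -m crank '[[10,-8,0,0,0,0.03,25],[30,-25,0,0,0,0.08,25],[58,-49,0,0,0,0.14,25],[87,-74,0,0,0,0.2,25],[116,-99,0,0,0,0.26,25],[145,-123,0,0,0,0.32,25],[174,-148,0,0,0,0.38,25],[203,-173,0,0,0,0.44,25],[232,-197,0,0,0,0.5,25],[255,-217,0,0,0,0.56,25]]'
python3 -c "
from h import *
plan((461,95,111,2))"
```

```text
time_s: 26.55
position: [0.4461, 0.0386, 0.1096]
orientation: [[0.998, 0.063, -0.003], [0.063, -0.998, 0.001], [-0.003, -0.001, -1.0]]
force: [-0.4, -0.8, -0.7]
width: 0.392
t 26.55 p [446.1  38.6 109.6] yaw 3.6 w 0.392 F [-0.4 -0.8 -0.7]
(461, 95, 111, 2) [ 18.4 -55.3  -1.4] [-0.001  0.003  0.028]
```

```bash
python3 -m crank '[[8,-28,0,0,0,0.02,25],[15,-48,5,0,0,0.028,25],[18,-57,18,0,0,0.028,25],[18,-57,35,0,0,0.028,25],[18,-57,52,0,0,0.028,25],[18,-57,66,0,0,0.028,25],[18,-57,76,0,0,0.028,25],[18,-57,82,0,0,0.028,25],[18,-57,84,0,0,0.028,25],[18,-57,84,0,0,0.028,25]]'
python3 -c "
from h import *
plan((461,95,22,2))"
```

```text
time_s: 27.38
position: [0.4607, 0.094, 0.0262]
orientation: [[0.999, 0.036, -0.001], [0.036, -0.999, 0.0], [-0.001, -0.0, -1.0]]
force: [0.4, 0.4, -0.5]
width: 0.39
t 27.38 p [460.7  94.   26.2] yaw 2.09 w 0.39 F [ 0.4  0.4 -0.5]
(461, 95, 22, 2) [ 0.3 -1.   4.2] [-0.     0.001  0.002]
```

```bash
python3 -m crank '[[0,-1,1.5,0,0,0,25],[0,-1,3,0,0,0,25],[0,-1,4,0,0,0,25],[0,-1,4,0,0,0,25],[0,-1,4,0,0,0,60],[0,-1,4,0,0,0,60],[0,-1,4,0,0,0,60],[0,-1,4,0,0,0,60],[0,-1,-8,0,0,0,60],[0,-1,-30,0,0,0,60]]'
python3 -m crank '[[0,0,-30,0,0,0,60],[0,0,-60,0,0,0,60],[0,0,-90,0,0,0,100],[0,-40,-110,0,0,0,100],[0,-80,-120,0,0,0,100],[0,-120,-120,0,0,0,100],[0,-160,-120,0,0,0,100],[0,-200,-120,0,0,0,100],[0,-220,-120,0,0,0,100],[0,-220,-120,0,0,0,100]]'
python3 - <<'E'
from h import *
for n in ["scene","side"]:
    for x,y in [(568.5,98),(572.5,-10.5),(464.5,-14),(461,95),(490,-363),(614,306)]:
        print(n,x,y,end=" ")
        try: p=near(n,x,y)
        except Exception as e: print(e)
    cv2.imwrite(f"pics/{n}3.png",p[:,:,::-1])
a=cv2.imread("pics/scene3.png")[190:350,260:450]; b=cv2.imread("pics/side3.png")[210:340,190:385]
cv2.imwrite("pics/fin.png",np.hstack([cv2.resize(a,(400,340)),cv2.resize(b,(400,340))]))
plan()
E
```

```text
time_s: 28.22
position: [0.4596, 0.0951, 0.0557]
orientation: [[0.999, 0.037, -0.005], [0.037, -0.999, 0.0], [-0.005, -0.0, -1.0]]
force: [0.4, 0.3, 0.3]
width: 0.603
time_s: 29.05
position: [0.4525, 0.3192, 0.177]
orientation: [[0.999, 0.042, 0.002], [0.042, -0.999, 0.002], [0.002, -0.002, -1.0]]
force: [-0.2, 0.4, -1.2]
width: 1.001
scene 568.5 98 ztop 43.0 515 (array([568. ,  95.9]), 59.9, 50.8, 1.2)
scene 572.5 -10.5 ztop 43.3 544 (array([571.5, -11.4]), 60.1, 50.7, 2.2)
scene 464.5 -14 ztop 47.5 376 (array([464.1, -15.5]), 53.8, 49.1, -24.0)
scene 461 95 ztop 42.9 401 (array([461.1,  93.5]), 73.5, 35.0, 2.1)
scene 490 -363 ztop 38.0 319 (array([ 490.4, -364.7]), 44.8, 37.4, -37.3)
scene 614 306 ztop 41.0 465 (array([614.8, 301.8]), 54.5, 52.6, -59.6)
side 568.5 98 ztop 42.6 40 (array([550.3, 117.1]), 18.6, 12.7, -68.9)
side 572.5 -10.5 index -1 is out of bounds for axis 0 with size 0
side 464.5 -14 ztop 46.6 343 (array([463.8, -11.9]), 51.4, 50.9, 49.4)
side 461 95 ztop 42.2 540 (array([461.4,  96.6]), 72.5, 37.4, 1.7)
side 490 -363 ztop 36.1 117 (array([ 490.8, -362.2]), 50.3, 37.8, -40.6)
side 614 306 ztop 41.0 961 (array([614.7, 305.4]), 54.7, 52.5, -59.2)
t 29.65 p [453.1 314.4 176.9] yaw 2.05 w 0.998 F [-1.  -0.4  0.2]
```

View pics/fin.png

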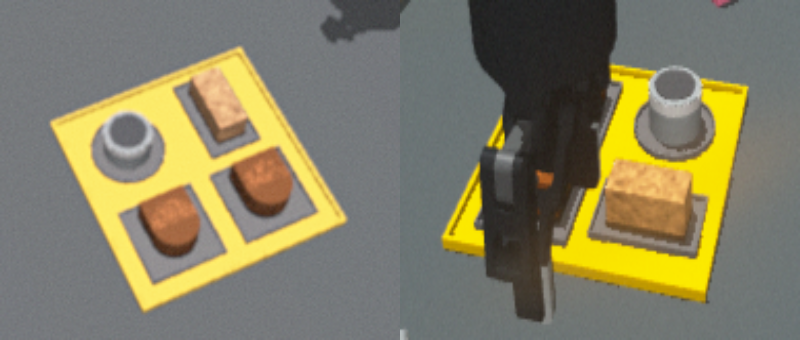

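View pics/scene3.png

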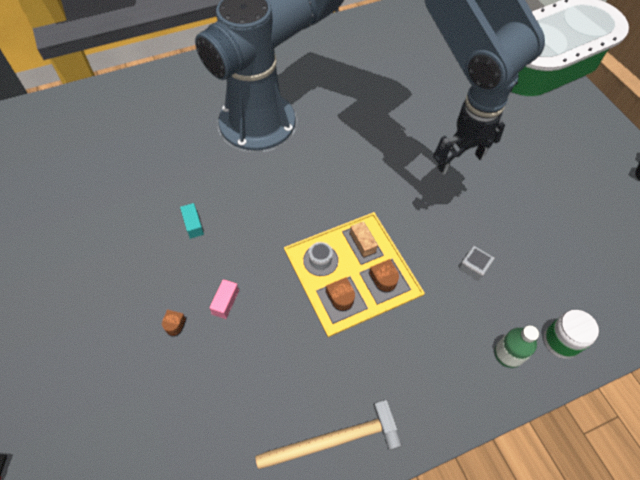

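The last pictures show all four parts flat in their dishes: tin (321,254), cork (364,240), heels (341,292) and (384,275). Small heel (173,322), square tin (478,262) and both coloured blocks haven't moved, and the arm is clear.

```bash
python3 -c "
from cell import workorder
print(workorder.hand_in())"
```

```text
the job is handed in; nothing more can be done
None
```

The yellow tray is loaded and the job is handed in, at about 30 s on the robot's clock. The two matching heels stand in the square dishes, the round tin upright in the round dish, and the cork block along the long dish.

- **Fit:** In the last scene-camera check, each part was within about 2 mm of its dish centre. Their tops sit about 6 mm higher than on the bench, which matches standing flat on the dish floors.
- **Round tin:** It was kept upright all the way, with the tool pointing straight down.
- **Left alone:** The small odd heel, the square tin, and the pink and turquoise blocks were not touched and show no movement. The arm was clear of everything at hand-in.

**Checks that failed:**
- The arm blocked most of the side camera's last view of the two heels. Their final check rests on the scene camera, plus an earlier side view taken after they were placed, which agreed.
- The heel finder missed the second heel in the wrist view, so I located it from the depth image instead.

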